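Sweep three lens cells through the gate in order

ROBOT

A 7-joint arm with a two-finger parallel gripper is mounted at the origin on a cart in front of the work surface, level with it; the furniture and walls round the work are solid. World frame = base frame: x ahead of the robot, y to its left, z up, the work surface at z = 0. Lengths are in mm, angles in rad, forces in N, time in s.
With the tool pointing down it reaches from about 425 to 950 mm from the base axis. Payload 4.7 kg.
Tool frame: the origin (TCP) lies at the very end of the fingers, on their centre line; the grasp point (between the pads) lies 19 mm behind it; z points along the fingers, y is the direction in which the jaws open and shut (so a half turn about z gives the same grasp; the last joint's range is limited). The gripper opens to 85 mm and grips with 20 to 120 N. Pads are 22 mm wide; open, the fingers measure 114 mm over their backs; the gripper's body (76 mm by 85 mm) begins 54 mm behind the grasp point. The pads swing forward as they close: fully open they stand 13 mm farther back than shut.
Start: joints at [-1.193, 0.469, -0.049, 1.532, 0.024, 1.141, -0.082], TCP at [267.041, 619.951, 210.735] pointing down, gripper open.
Joint ranges: [-2.59, 2.59], [-0.33, 1.99], [-1.39, 1.29], [0.1, 2.45], [-1.04, 4.18], [0.21, 1.99], [-2.66, 2.66]. Speed limits (rad/s): [2.57, 2.57, 3.14, 3.14, 3.14, 3.14, 3.14].

INTERFACE

Orientations are given as [roll, pitch, yaw] about the fixed x, y, z axes, in that order (R = Rz(yaw) Ry(pitch) Rx(roll)).
In Python, from plant import ctrl, sensors, imaging gives the robot as it stands. Calls block until the motion is done:
- ctrl.goto(position, orientation): joint-space move of the TCP to a pose.
- ctrl.move_linear(position, attitude=None, velocity=150, f_stop=None): straight line of the TCP; attitude=None keeps the orientation; velocity is the mean speed in mm/s. With f_stop (N) it stops when the force on the tool has changed by that much, and returns True; else False.
- ctrl.movej(angles): joint-space move.
- ctrl.let_go() and ctrl.close(): open the fingers fully, or close them until they stop; the grip force is fixed at half the most.
- ctrl.dwell(seconds).
- ctrl.inverse_kinematics(position, orientation): joint angles nearest the present ones, or None.
- sensors.sense(): the state.
- imaging.get_image(name): name is "side" or "top"; returns the picture (384x512x3 uint8, blue, green, red); there is no depth.
- imaging.camera_params(name): a dict with "vertical_fov" (degrees; the focal length in pixels is half the picture's height over the tangent of half this angle, whatever the lens; pixels are square), "cx", "cy" (the principal point, pixels), "k1" (the pictures are not rectified: a ray, as slopes to the right and down, at radius r is drawn at 1 + k1 r^2 times it, then the intrinsics apply), "origin" and "rotation" of the camera in the world. Camera axes: x right, y up, looking along -z (the intrinsics and any distortion apply to the point x, -y, -z); pixel columns grow to the right and rows downward; lengths in mm; the calibration is good to about 2 mm. A picture is of the moment at which its call begins. camera_params takes no time and is no camera call.
A pose or a line that the arm cannot do raises ctrl.Unreachable and nothing moves.
- ctrl.finish_job(): hands the job in, once; it reports no verdict.
The state is a dict: "time_s": time; "joint_positions": joint angles; "joint_vel": joint speeds; "joint_torque": joint torques, N m; "tcp_pos": TCP position; "tcp_rot": TCP orientation; "wrist_force": force on the tool from outside, world axes, zero at the start; "torque": the same for the moment, N m; "width": finger opening in mm.
Only numpy, scipy, OpenCV 4.12 (cv2) and the standard library are available. Lean on these libraries where they do the work, as an engineer would, in place of code of your own. Each camera call takes 0.05 s, during which the arm holds its last target.

TASK

Using only the fingertips, gently push the three round filter cells on the loading tray one at a time through the narrow gate into the slot: red first, then yellow, then blue, so that all three end in single file, wholly past the gate. Do not pinch, lift or tip any cell, and leave the bottle, the memory stick and the syringe filter beside the tray alone.

Things in the scene. Friction and masses are not known exactly. Their poses are not given: they have to be found in the camera images.
- loading_tray: grey loading tray with black rails, fixed. Origin on the worktop under the middle of the gate; y runs from the gate along the slot, -y over the open apron where the cells start, x across, z up. Floor at z = 5 mm. Every rail and pin is 6 mm high (tops at z = 11 mm), so the cells stand 14 mm proud and fingertips can pass over the rails while pushing. Rails are 8 mm thick.
- gate (a point): floor point midway between two brass pins: the gate, 33 mm wide (tray x = -16.5 to 16.5 mm, y = 0). From the pins the straight rails of a funnel lead back to x = +-92 mm at y = -46 mm. A cell is wholly past the gate when its centre is at y > 14 mm. Axes as the tray's.
- slot_end (a point): floor point at the inner face of the slot's end stop, tray y = 96 mm. The slot is 34 mm wide from gate to stop and takes the three cells in single file (84 mm) with 12 mm to spare. A cell pushed in pushes on those ahead of it; when the whole row touches the stop, the last cell's centre is at y = 26 mm. Axes as the tray's.
- apron (a point): floor point in the middle of the apron, tray y = -107 mm. The cells start in any order near tray x = -58, 0 and 58 mm, y = -107 mm (each within 15 mm). Side rails at x = +-92 mm and a back rail at y = -154 mm (centre lines) close it. Axes as the tray's.
- red_cell: a round filter cell with red glass on top and a red band low on its aluminium side: an upright disc, 28 mm in diameter, 20 mm high, about 35 g, slides freely on the tray. Origin at the centre of its underside, z up along its axis (its underside stands at z = 5 mm on the tray's floor, its top at z = 25 mm).
- yellow_cell: a round filter cell with yellow glass on top and a yellow band low on its aluminium side: an upright disc, 28 mm in diameter, 20 mm high, about 35 g, slides freely on the tray. Origin at the centre of its underside, z up along its axis (its underside stands at z = 5 mm on the tray's floor, its top at z = 25 mm).
- blue_cell: a round filter cell with blue glass on top and a blue band low on its aluminium side: an upright disc, 28 mm in diameter, 20 mm high, about 35 g, slides freely on the tray. Origin at the centre of its underside, z up along its axis (its underside stands at z = 5 mm on the tray's floor, its top at z = 25 mm).
- brown_bottle: small brown bottle with a white screw cap, 28 mm in diameter, 62 mm high, standing on the worktop beyond the slot; bystander. Origin at the centre of its underside.
- usb_stick: black memory stick lying flat, 18 x 53 mm, 9 mm high, to the far left of the tray; bystander. Origin at the centre of its underside.
- syringe_filter: blue syringe filter disc, 26 mm in diameter, 21 mm high, standing on the worktop past the end of the slot; bystander. Origin at the centre of its underside.
There are look-alikes about, which are no part of the job. What is shaped like the yellow_cell but orange is not meant.

How it is judged (in metres and radians):
On the way, in this order (a step that is already met when the one before it is completed fails the run):
1. the red cell is wholly past the gate in the slot, yellow and blue still before the gate (y of red_cell in the frame of loading_tray above 0.014 m and x of red_cell in the frame of loading_tray between -0.012 and 0.012 m and y of each of yellow_cell, blue_cell in the frame of loading_tray below -0.01 m), for 0.2 s.
2. the yellow cell has followed it, blue still before the gate (y of red_cell in the frame of loading_tray above 0.035 m and x of red_cell in the frame of loading_tray between -0.012 and 0.012 m and y of yellow_cell in the frame of loading_tray above 0.013 m and x of yellow_cell in the frame of loading_tray between -0.012 and 0.012 m and y of blue_cell in the frame of loading_tray below -0.01 m), for 0.2 s.
At the end, for the whole second after the job is handed in: All three cells stand flat and at rest on the slot's floor in single file, red deepest (centre 64 to 88 mm past the gate), yellow behind it (38 to 60 mm), blue last (13 to 32 mm: wholly past the gate, within 1 mm), each within 12 mm of the slot's centre line (y of red_cell in the frame of loading_tray between 0.064 and 0.088 m and x of red_cell in the frame of loading_tray between -0.012 and 0.012 m and z of each of red_cell, yellow_cell, blue_cell in the frame of loading_tray below 0.008 m and angle between each of red_cell, yellow_cell, blue_cell's own z axis and vertical below 0.12 rad and linear speed of each of red_cell, yellow_cell, blue_cell below 0.01 m/s and y of yellow_cell in the frame of loading_tray between 0.038 and 0.06 m and x of yellow_cell in the frame of loading_tray between -0.012 and 0.012 m and y of blue_cell in the frame of loading_tray between 0.013 and 0.032 m and x of blue_cell in the frame of loading_tray between -0.012 and 0.012 m); the robot touches nothing.
It fails at once if a cell is lifted (more than 6 mm off the tray's floor) or tipped (height (world z) of any of red_cell, yellow_cell, blue_cell above 0.011 m or angle between any of red_cell, yellow_cell, blue_cell's own z axis and vertical above 0.5 rad).
It fails at once if a cell is pinched or pressed hard by the fingers (over 18 N) (contact force between the fingers and red_cell above 18 N or contact force between the fingers and yellow_cell above 18 N or contact force between the fingers and blue_cell above 18 N).
It fails at once if a bystander is moved more than 15 mm (distance of any of brown_bottle, usb_stick, syringe_filter from where it was at the start of the episode above 0.015 m).
It also fails if it takes over 64 s, if anything falls off the work surface, if the arm or the gripper's body presses on something with over 40 N, if the wrist force passes 120 N, or if a joint passes its speed limit or range.

## Working session

There is one attempt and no reset: what is moved stays moved. The work goes in short steps, each a Python script; the robot and the scene stay as the last script left them, time stands still between calls to the robot, and variables do not carry over. Pictures are saved under pics/ and viewed, and the job is handed in when it is done.

```bash
mkdir -p pics; ls; python3 - <<'E'
from plant import ctrl, sensors, imaging
import cv2
for n in ("top","side"):
    im=imaging.get_image(n); cv2.imwrite(f"pics/{n}0.png",im); print(n,imaging.camera_params(n))
s=sensors.sense();print(s)
E
```

```text
pics
top {'vertical_fov': 57.85570910886182, 'cx': 261.09467979122013, 'cy': 190.67694343473997, 'k1': 0.003522144412580952, 'origin': array([421.3074339,  25.0682915, 881.4456965]), 'rotation': array([ 0.14268603, -0.00271584, -1.57667239])}
side {'vertical_fov': 46.38044376561538, 'cx': 257.0981020053594, 'cy': 193.43537772117352, 'k1': -0.05685515515875645, 'origin': array([ 348.28147296, -694.62594286,  676.44261051]), 'rotation': array([ 0.83960449, -0.00812385, -0.27731859])}
{'time_s': 0.1, 'joint_positions': array([-1.19287798,  0.46937894, -0.04859929,  1.53356717,  0.02412283,
        1.14099859, -0.08231867]), 'joint_vel': array([ 9.98035439e-04, -2.85464656e-03,  3.41982047e-04, -4.05042324e-03,
       -9.97545454e-04,  4.11120466e-05, -2.11671907e-03]), 'joint_torque': array([ 7.30051815e-04, -5.11513925e+01, -4.68450494e-02, -2.38392627e+01,
        1.07845617e-02,  4.38738716e-03, -3.94089489e-05]), 'tcp_pos': array([266.86189097, 619.40122932, 209.75725967]), 'tcp_rot': array([-3.13982886e+00,  7.98640570e-05,  2.73479797e+00]), 'wrist_force': array([-0.58749025,  0.85656032, -0.03378   ]), 'torque': array([ 0.03397759, -0.01194494,  0.03737062]), 'width': 85.51445329328791}
```

View pics/top0.png

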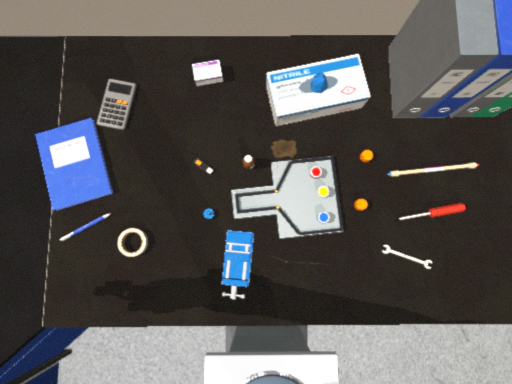

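View pics/side0.png

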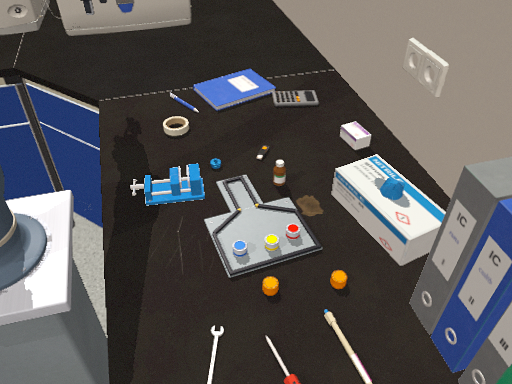

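```bash
cat > h.py <<'E'
from plant import ctrl, sensors, imaging
import cv2, numpy as np
from scipy.spatial.transform import Rotation as Ro
def cam(n):
    p=imaging.camera_params(n); f=192/np.tan(np.radians(p["vertical_fov"])/2)
    K=np.array([[f,0,p["cx"]],[0,f,p["cy"]],[0,0,1]]); D=np.array([p["k1"],0,0,0,0.])
    return K,D,np.array(p["origin"]),Ro.from_euler('xyz',p["rotation"]).as_matrix()
def ray(n,px):
    K,D,o,R=cam(n)
    u=cv2.undistortPoints(np.array(px,float).reshape(-1,1,2),K,D).reshape(-1,2)
    d=np.c_[u[:,0],-u[:,1],-np.ones(len(u))]@R.T
    return o,d
def plane(n,px,z):
    o,d=ray(n,px); return o+d*((z-o[2])/d[:,2])[:,None]
def proj(n,P):
    K,D,o,R=cam(n); q=(np.array(P,float).reshape(-1,3)-o)@R; q=q*[1,-1,-1]
    return cv2.projectPoints(q.reshape(-1,1,3),np.zeros(3),np.zeros(3),K,D)[0].reshape(-1,2)
def blobs(im,lo,hi,amin=8):
    hsv=cv2.cvtColor(im,cv2.COLOR_BGR2HSV); m=cv2.inRange(hsv,np.array(lo),np.array(hi))
    n,l,s,c=cv2.connectedComponentsWithStats(m)
    return [(c[i].round(2),s[i,4],s[i,:4]) for i in range(1,n) if s[i,4]>=amin]
E
python3 - <<'E'
import cv2
im=cv2.imread("pics/top0.png")[140:250,190:350]; cv2.imwrite("pics/topc.png",cv2.resize(im,None,fx=5,fy=5,interpolation=cv2.INTER_CUBIC))
im=cv2.imread("pics/side0.png")[165:285,195:335]; cv2.imwrite("pics/sidec.png",cv2.resize(im,None,fx=5,fy=5,interpolation=cv2.INTER_CUBIC))
E
```

```text
(no output)
```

View pics/topc.png

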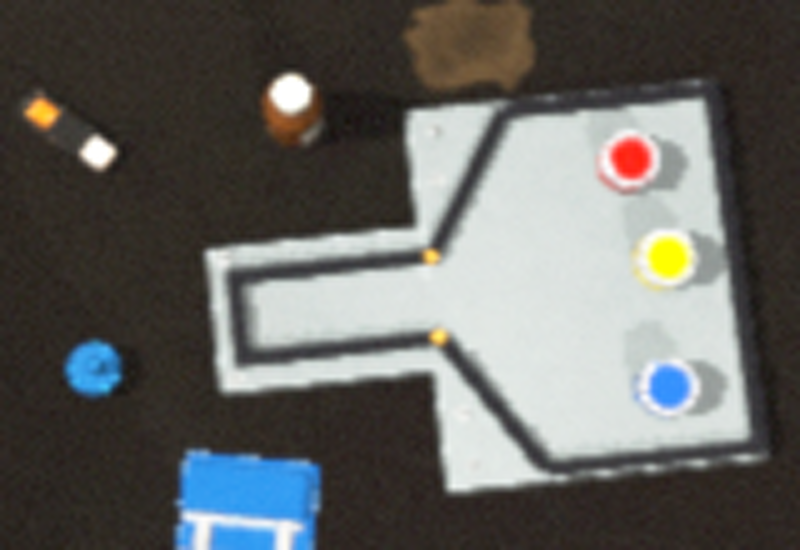

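View pics/sidec.png

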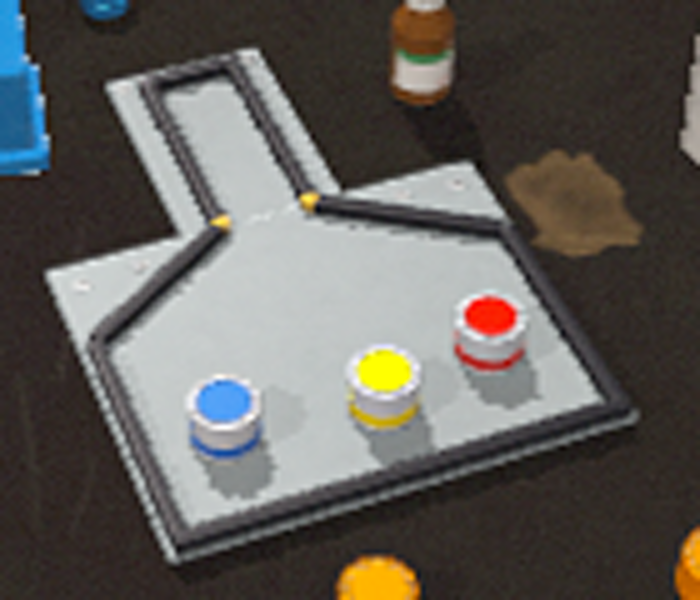

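```bash
cat >> h.py <<'E'
def fit2(T,W):
    T=np.array(T,float);W=np.array(W)[:,:2]; a=T-T.mean(0);b=W-W.mean(0)
    th=np.arctan2((a[:,0]*b[:,1]-a[:,1]*b[:,0]).sum(),(a*b).sum())
    R=np.array([[np.cos(th),-np.sin(th)],[np.sin(th),np.cos(th)]]); t=W.mean(0)-R@T.mean(0)
    return th,t,(T@R.T+t-W)
COL={'red':([0,170,150],[6,255,255]),'yellow':([26,150,150],[34,255,255]),'blue':([100,120,120],[115,255,255])}
E
python3 - <<'E'
from h import *
T=[(92,-154),(92,-46),(19.5,0),(-19.5,0),(-92,-46),(-92,-154),(21,100),(-21,100)]
c={'top':[(712,92),(510,107),(432,257),(438,337),(548,466),(758,445),(237,275),(243,357)],
 'side':[(622,405),(505,228),(310,202),(221,223),(98,340),(180,540),(237,65),(150,85)]}
off={'top':(190,140),'side':(195,165)}
res={}
for n in c:
    px=(np.array(c[n])+.5)/5-.5+off[n]
    W=plane(n,px,11); th,t,r=fit2(T,W); print(n,th,t,'\n',r.round(1)); res[n]=(th,t)
    im=cv2.imread(f"pics/{n}0.png")
    R=np.array([[np.cos(th),-np.sin(th)],[np.sin(th),np.cos(th)]])
    for k,(lo,hi) in COL.items():
        for b in blobs(im,lo,hi,20):
            P=plane(n,b[0],25)[0]; q=R.T@(P[:2]-t)
            if abs(q[0])<100 and -170<q[1]<110: print(k,b[0],b[1],P.round(1),q.round(1))
    if n=='top':
        for nm,p,z in (('bottle cap',(190+290/5,140+92/5),62),('syr',(190+94/5,140+365/5),15)):
            print(nm,plane(n,[p],z)[0].round(1),(R.T@(plane(n,[p],z)[0][:2]-t)).round(1))
E
```

```text
top 0.09362523296978216 [525.69461809 -17.36268231] 
 [[ 1.6 -1.6]
 [-1.2  2.1]
 [-0.2  0.2]
 [ 1.6 -0.9]
 [-1.5  0.5]
 [-1.2 -2.1]
 [ 0.6  1.3]
 [ 0.3  0.5]]
red [315.82 171.32] 38 [ 592.7 -115.7   25. ] [  57.5 -104.2]
yellow [323. 191.] 45 [ 542.7 -132.2   25. ] [   6.2 -115.9]
blue [323.33 216.73] 48 [ 478.6 -131.    25. ] [ -57.5 -108.7]
bottle cap [617.9  53.3  62. ] [98.4 61.7]
syr [490.2 152.8  15. ] [-19.4 172.7]
side 0.09558597554893676 [525.93024919 -19.93014392] 
 [[ 0.  -1.1]
 [ 0.6 -0.9]
 [ 0.1  0.3]
 [ 1.5 -1. ]
 [-1.5 -0.6]
 [ 0.4 -0.4]
 [-0.6  2.2]
 [-0.4  1.5]]
red [292.68 227.77] 53 [ 592.8 -115.9   25. ] [  57.4 -101.9]
yellow [271.41 238.69] 64 [ 542.9 -132.7   25. ] [   6.1 -113.9]
blue [239.43 244.64] 67 [ 478.7 -131.    25. ] [ -57.6 -106.1]
```

```bash
cat >> h.py <<'E'
TH=0.0945; T0=np.array([525.8,-18.7]); RT=np.array([[np.cos(TH),-np.sin(TH)],[np.sin(TH),np.cos(TH)]])
HW=11.
def w(q,z): return np.r_[RT@np.array(q,float)+T0,z]
def att(a): return [np.pi,0,a+TH]
def look(tag,save=True):
    for n in ('top','side'):
        im=imaging.get_image(n)
        if save: cv2.imwrite(f"pics/{n}_{tag}.png",im)
        for k,(lo,hi) in COL.items():
            for b in blobs(im,lo,hi,12):
                P=plane(n,b[0],25)[0]; q=RT.T@(P[:2]-T0)
                if abs(q[0])<90 and -150<q[1]<100: print(n,k,b[0],b[1],q.round(1))
def tip(): 
    s=sensors.sense(); q=RT.T@(s['tcp_pos'][:2]-T0)
    print('t',s['time_s'],'tip',q.round(1),s['tcp_pos'].round(1),'F',s['wrist_force'].round(1),'w',round(s['width'],1))
def push(c0,c1,zc=60,zp=14,v=70,gap=12,approach=True):
    """push disc centred c0 so its centre ends at c1 (tray)"""
    c0=np.array(c0,float);c1=np.array(c1,float);d=(c1-c0)/np.linalg.norm(c1-c0);a=np.arctan2(d[1],d[0])
    s=c0-d*(14+HW+gap); e=c1-d*(14+HW)
    ctrl.goto(w(s,zc),att(a)); ctrl.move_linear(w(s,zp),velocity=120); tip()
    r=ctrl.move_linear(w(e,zp),velocity=v,f_stop=8); print('stopped' if r else 'ok'); tip()
    ctrl.move_linear(w(e-d*8,zp),velocity=80)
    return s,e,d
E
python3 - <<'E'
from h import *
ctrl.close()
c0=np.array([57.5,-103]);d=np.array([0,-30.])-c0;d/=np.linalg.norm(d);a=np.arctan2(d[1],d[0]);s=c0-d*37
print(s,ctrl.inverse_kinematics(w(s,60),att(a)))
ctrl.goto(w(s,150),att(a));tip()
ctrl.goto(w(s,60),att(a));tip()
ctrl.move_linear(w(s,14),velocity=100);tip()
look('a')
E
```

```text
[  80.39454996 -132.0661243 ] [-0.17793641  0.6000789   0.47766692  1.79061122 -0.35696888  0.83741365
  1.2321283 ]
t 3.825 tip [  80.9 -130.8] [ 618.7 -141.3  149.9] F [-0.4 -1.1 -0.4] w 0.1
t 4.275 tip [  80.6 -132. ] [ 618.5 -142.5   60.1] F [-0.2 -0.4  0.7] w 0.3
t 4.8833 tip [  80.7 -132.4] [ 618.7 -142.9   14.3] F [-0.5 -0.3  1. ] w -0.3
top blue [242.36 237.1 ] 163 [-87.1  95.8]
side red [292.68 227.77] 53 [  57.6 -103.1]
side yellow [271.41 238.69] 64 [   6.3 -115.1]
side blue [239.43 244.64] 67 [ -57.5 -107.4]
side blue [239.64 254.57] 14 [ -65.5 -131. ]
```

```bash
python3 - <<'E'
import cv2
im=cv2.imread("pics/side_a.png")[145:285,185:345]; cv2.imwrite("pics/sa.png",cv2.resize(im,None,fx=4,fy=4,interpolation=cv2.INTER_CUBIC))
E
```

```text
(no output)
```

View pics/sa.png

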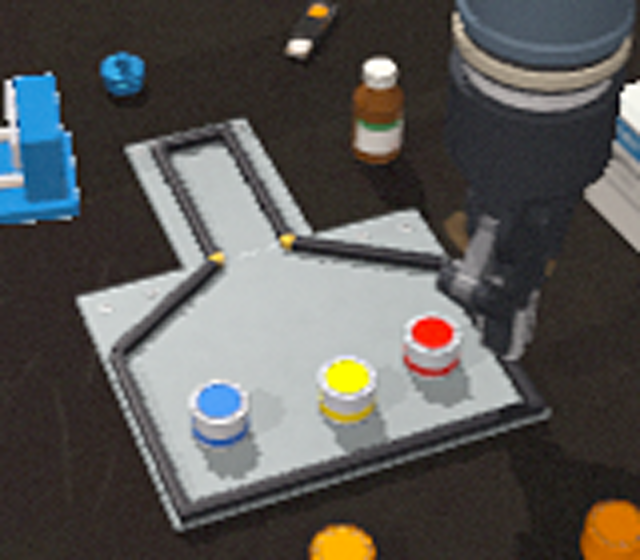

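The fingertips (crop ~510,350) stand behind the red cell (432,335), and the side view isn't blocked. Next is the diagonal push.

```bash
python3 - <<'E'
from h import *
c0=np.array([57.5,-103]);c1=np.array([0,-30.]);d=c1-c0;d/=np.linalg.norm(d)
e=c1-d*25
r=ctrl.move_linear(w(e,14),velocity=70,f_stop=8);print(r);tip();look('b')
E
python3 - <<'E'
import cv2
im=cv2.imread("pics/side_b.png")[145:285,185:345]; cv2.imwrite("pics/sb.png",cv2.resize(im,None,fx=4,fy=4,interpolation=cv2.INTER_CUBIC))
E
```

```text
False
t 6.6333 tip [ 15.7 -50.1] [546.2 -67.1  14. ] F [-0.   0.8  0.2] w -0.2
side red [292.62 227.84] 56 [  57.4 -103.2]
side yellow [271.33 238.74] 61 [   6.1 -115.2]
side blue [239.43 244.64] 67 [ -57.5 -107.4]
side blue [239.77 254.46] 13 [ -65.2 -130.9]
```

View pics/sb.png

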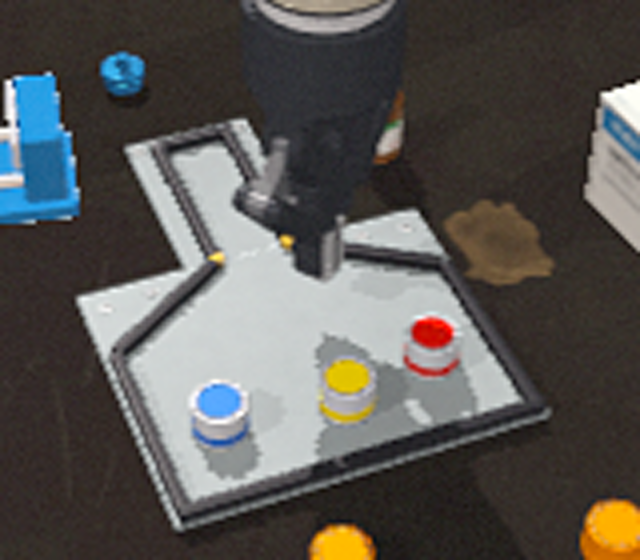

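```bash
python3 - <<'E'
from h import *
for p in ([618.7,-142.9,14.3],[546.2,-67.1,14]):
  for dz in (0,15,30,45):
    q=proj('side',[p[0],p[1],p[2]+dz])[0]; print(dz,((q+.5-[185,145])*4).round(0))
s=sensors.sense();print(s['tcp_rot'])
E
```

```text
0 [498. 376.]
15 [501. 355.]
30 [504. 334.]
45 [506. 312.]
0 [316. 300.]
15 [316. 279.]
30 [317. 258.]
45 [317. 236.]
[-3.14156450e+00  2.73775365e-04  2.33201236e+00]
```

```bash
python3 - <<'E'
import cv2
a=cv2.imread("pics/side_a.png")[180:240,280:340]
b=cv2.imread("pics/side_b.png")[165:225,235:295]
import numpy as np
o=np.hstack([a,b]); o=cv2.convertScaleAbs(o,alpha=2,beta=20); cv2.imwrite("pics/fz.png",cv2.resize(o,None,fx=6,fy=6,interpolation=cv2.INTER_CUBIC))
E
```

```text
(no output)
```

View pics/fz.png

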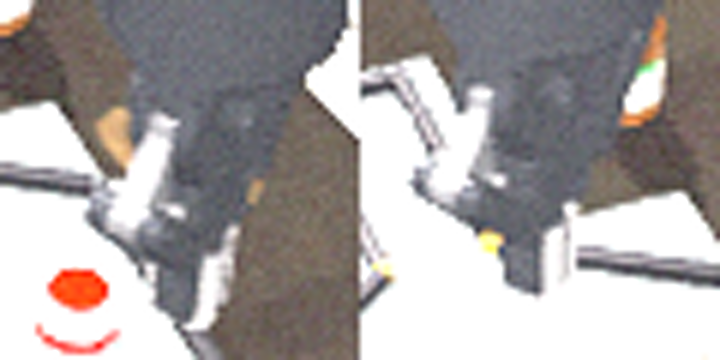

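The red cell hasn't moved. The closed fingertips appear about 15 mm higher in the picture than the reported TCP. I'll measure the offset with a gentle touch on the free tray floor.

```bash
python3 - <<'E'
from h import *
s=sensors.sense();p=s['tcp_pos'].copy();p[2]=-14
r=ctrl.move_linear(p,velocity=30,f_stop=4);print(r);tip();print(sensors.sense()['tcp_rot'])
look('c')
E
```

```text
False
t 7.8167 tip [ 15.8 -50.1] [546.3 -67.1 -13.8] F [ 0.1  0.2 -0.6] w 0.1
[3.14132415e+00 3.26232390e-04 2.33242675e+00]
side red [292.56 227.85] 55 [  57.2 -103.2]
side yellow [271.33 238.74] 61 [   6.1 -115.2]
side blue [239.43 244.64] 67 [ -57.5 -107.4]
side blue [239.64 254.57] 14 [ -65.5 -131. ]
```

```bash
python3 - <<'E'
from h import *
s=sensors.sense();p=s['tcp_pos'].copy();p[2]=-30
r=ctrl.move_linear(p,velocity=20,f_stop=3);print(r);tip()
look('d')
E
python3 - <<'E'
import cv2
im=cv2.imread("pics/side_d.png")[145:285,185:345]; cv2.imwrite("pics/sd.png",cv2.resize(im,None,fx=4,fy=4,interpolation=cv2.INTER_CUBIC))
E
```

```text
True
t 8.225 tip [ 15.9 -50. ] [546.3 -67.  -15.5] F [-0.5  0.3  5.1] w 0.0
side red [292.56 227.85] 55 [  57.2 -103.2]
side yellow [271.33 238.74] 61 [   6.1 -115.2]
side blue [239.43 244.64] 67 [ -57.5 -107.4]
side blue [239.64 254.57] 14 [ -65.5 -131. ]
```

View pics/sd.png

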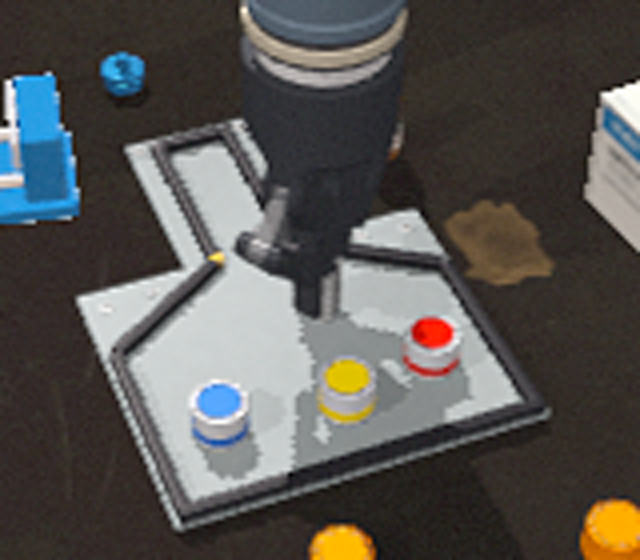

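The floor contact (z = 5) came at TCP z ≈ -15.4, so the real tips sit about 20 mm above the reported TCP. I'll command TCP z = -7, which puts the tips near 13.5.

```bash
sed -i 's/zc=60,zp=14/zc=25,zp=-7/' h.py; python3 - <<'E'
from h import *
p=sensors.sense()['tcp_pos'].copy();p[2]=25;ctrl.move_linear(p,velocity=150)
push([57.3,-103.1],[0,-30]);look('e')
E
python3 - <<'E'
import cv2
im=cv2.imread("pics/side_e.png")[145:285,185:345]; cv2.imwrite("pics/se.png",cv2.resize(im,None,fx=4,fy=4,interpolation=cv2.INTER_CUBIC))
E
```

```text
t 9.6667 tip [  79.4 -131.1] [ 617.2 -141.7   -7.7] F [ 0.5 -0.5  0.9] w 0.2
ok
t 11.3167 tip [ 15.6 -50. ] [546.1 -67.   -7. ] F [-0.1 -0.5  0.7] w -0.1
side red [252.1  211.86] 29 [ -2.3 -31.3]
side red [252.93 220.21] 14 [ -9.4 -54.7]
side yellow [271.33 238.74] 61 [   6.1 -115.2]
side blue [239.43 244.64] 67 [ -57.5 -107.4]
side blue [239.64 254.57] 14 [ -65.5 -131. ]
```

View pics/se.png

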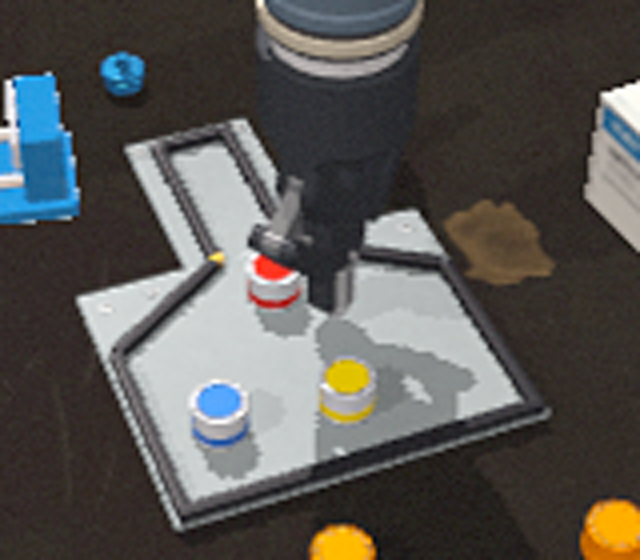

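```bash
python3 - <<'E'
from h import *
p=sensors.sense()['tcp_pos'].copy();p[2]=25;ctrl.move_linear(p,velocity=150)
ctrl.goto(w([0,-72],25),att(np.pi/2));tip();look('f')
E
```

```text
t 12.5667 tip [ -0.3 -71.5] [532.3 -89.9  24.3] F [0.6 0.7 0.7] w 0.1
side red [251.36 210.89] 28 [ -2.7 -28. ]
side red [252.67 220.27] 15 [-10.  -54.7]
side yellow [271.39 238.69] 62 [   6.2 -115.1]
side blue [239.43 244.64] 67 [ -57.5 -107.4]
side blue [239.77 254.46] 13 [ -65.2 -130.9]
```

```bash
python3 - <<'E'
from h import *
print(RT.T@(plane('side',[(252.4,210.5)],25)[0][:2]-T0))
ctrl.move_linear(w([0,-72],-7),velocity=100)
r=ctrl.move_linear(w([0,76.5-25],-7),velocity=70,f_stop=8);print(r);tip();look('g')
ctrl.move_linear(w([0,40],-7),velocity=100)
p=sensors.sense()['tcp_pos'].copy();p[2]=25;ctrl.move_linear(p,velocity=150)
ctrl.goto(w([6.6,-115.1-38],25),att(np.arctan2(85,-6.2)));tip();look('h')
E
python3 - <<'E'
import cv2
im=cv2.imread("pics/side_h.png")[145:285,185:345]; cv2.imwrite("pics/sh.png",cv2.resize(im,None,fx=4,fy=4,interpolation=cv2.INTER_CUBIC))
E
```

```text
[ -0.29291289 -27.72339281]
False
t 15.05 tip [-0.  51.1] [521.   32.2  -7. ] F [ 0.   0.1 -0.1] w 0.1
top yellow [323.24 190.98] 46 [   6.1 -115.2]
top blue [323.33 216.73] 48 [ -57.6 -107.3]
side yellow [271.33 238.74] 61 [   6.1 -115.2]
side blue [239.43 244.64] 67 [ -57.5 -107.4]
side blue [240.07 254.4 ] 15 [ -64.6 -130.9]
t 16.575 tip [   6.4 -151.1] [ 546.4 -168.5   24. ] F [-0.5  0.6 -0.2] w 0.2
top red [246.39 201.14] 36 [-0.1 77.7]
top yellow [322.81 190.75] 36 [   6.8 -114.2]
side red [235.77 180.  ] 35 [-0.2 77.7]
side yellow [269.79 239.38] 34 [   2.6 -115.6]
side blue [239.43 244.64] 67 [ -57.5 -107.4]
side blue [239.6  254.67] 15 [ -65.6 -131.2]
```

View pics/sh.png

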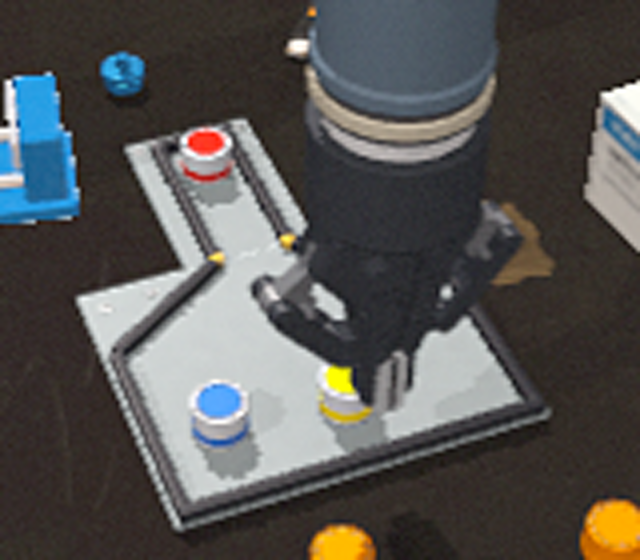

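Red is in the slot at (0, 77.7), sitting at side crop (206,150). Yellow is next.

```bash
python3 - <<'E'
from h import *
push([6.2,-115.1],[0,-30],zp=-6.5,gap=9)
p=sensors.sense()['tcp_pos'].copy();p[2]=25;ctrl.move_linear(p,velocity=150)
ctrl.goto(w([0,-75],25),att(np.pi/2));tip();look('i')
E
python3 - <<'E'
import cv2
im=cv2.imread("pics/side_i.png")[145:285,185:345]; cv2.imwrite("pics/si.png",cv2.resize(im,None,fx=4,fy=4,interpolation=cv2.INTER_CUBIC))
E
```

```text
t 17.3417 tip [   8.3 -149.1] [ 548.1 -166.3   -6.8] F [-0.4 -0.3 -0.1] w 0.2
ok
t 18.8417 tip [  1.8 -55.5] [532.8 -73.7  -6.5] F [-0.2 -0.8  0.6] w -0.0
t 19.7 tip [ -0.8 -75.2] [532.1 -93.7  24.3] F [-0.4  0.5 -0.2] w 0.3
top red [246.43 201.23] 35 [-0.4 77.6]
side red [235.83 180.  ] 36 [-0.  77.7]
side yellow [250.96 211.39] 28 [ -4.  -29.1]
side blue [239.43 244.64] 67 [ -57.5 -107.4]
side blue [239.64 254.57] 14 [ -65.5 -131. ]
```

View pics/si.png

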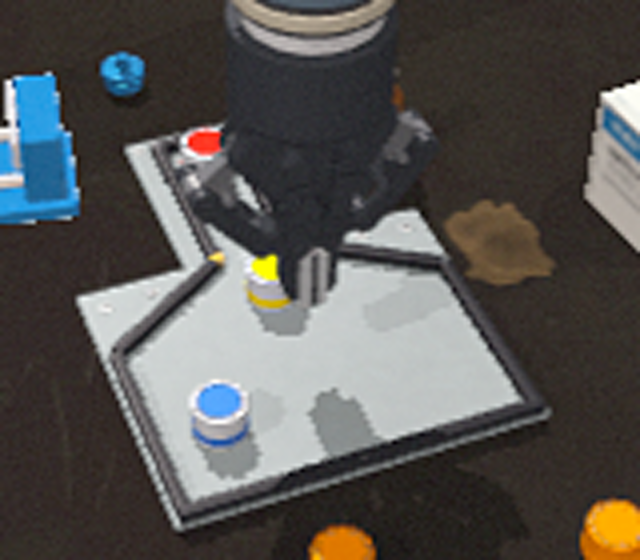

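Yellow's left edge (crop x≈246) matches where red stood at the same stage, so it is centred. I'll push it in.

```bash
python3 - <<'E'
from h import *
ctrl.move_linear(w([0,-72],-7),velocity=100)
r=ctrl.move_linear(w([0,47.8-25],-7),velocity=70,f_stop=8);print(r);tip()
ctrl.move_linear(w([0,10],-7),velocity=100)
p=sensors.sense()['tcp_pos'].copy();p[2]=25;ctrl.move_linear(p,velocity=150)
d=np.array([57.5,77.4]);d/=np.linalg.norm(d)
ctrl.goto(w(np.array([-57.5,-107.4])-d*36,25),att(np.arctan2(d[1],d[0])));tip();look('j')
E
```

```text
False
t 21.7833 tip [-0.  22.3] [523.7   3.5  -7. ] F [-0.4 -0.9  0.1] w -0.1
t 23.125 tip [ -79.2 -136. ] [ 459.7 -161.6   24.4] F [ 1.  -0.1  0.6] w 0.2
top red [246.43 201.23] 35 [-0.4 77.6]
top yellow [257.93 200.28] 43 [-0.9 49. ]
top blue [323.28 216.93] 43 [ -58.  -107.2]
side blue [242.63 245.  ] 19 [ -52.  -110.4]
side blue [240.5  254.75] 12 [ -64.1 -132. ]
```

Yellow is at (-0.9, 49.0) and red at 77.6. Blue is last.

```bash
python3 - <<'E'
from h import *
push([-57.6,-107.3],[0,-30],gap=10)
p=sensors.sense()['tcp_pos'].copy();p[2]=25;ctrl.move_linear(p,velocity=150)
ctrl.goto(w([0,-75],25),att(np.pi/2));tip();look('k')
E
python3 - <<'E'
import cv2
im=cv2.imread("pics/side_k.png")[145:285,185:345]; cv2.imwrite("pics/sk.png",cv2.resize(im,None,fx=4,fy=4,interpolation=cv2.INTER_CUBIC))
E
```

```text
t 23.8917 tip [ -78.7 -135.5] [ 460.2 -161.    -7.1] F [ 0.6 -1.  -0.1] w -0.0
ok
t 25.5583 tip [-15.2 -50.4] [515.4 -70.3  -7. ] F [ 0.4  0.7 -0.2] w 0.1
t 26.7333 tip [ -0.8 -74.7] [532.1 -93.2  24.3] F [ 0.1 -0.8 -0.1] w -0.1
top red [246.43 201.23] 35 [-0.4 77.6]
top yellow [258.   200.24] 41 [-0.8 48.8]
side red [235.83 180.  ] 36 [-0.  77.7]
side blue [251.41 211.22] 27 [ -3. -29.]
side blue [251.93 220.14] 14 [-11.3 -53.8]
```

View pics/sk.png

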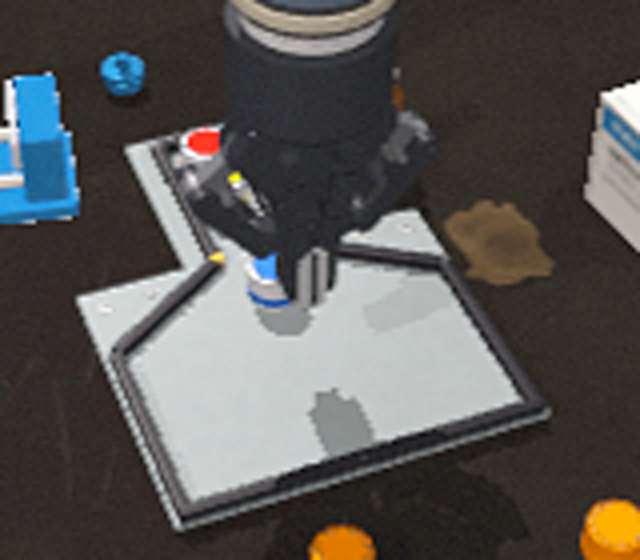

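Blue's left edge is at crop x≈247, so it is in the same centred spot. I'll push it in and move the arm clear to check.

```bash
python3 - <<'E'
from h import *
ctrl.move_linear(w([0,-72],-7),velocity=100)
r=ctrl.move_linear(w([0,20.5-25],-7),velocity=60,f_stop=8);print(r);tip()
ctrl.move_linear(w([0,-20],-7),velocity=80)
p=sensors.sense()['tcp_pos'].copy();p[2]=40;ctrl.move_linear(p,velocity=150)
ctrl.goto(w([0,-150],120),att(np.pi/2));ctrl.dwell(.3);tip();look('l')
E
python3 - <<'E'
import cv2,numpy as np
a=cv2.imread("pics/side_l.png")[145:285,185:345];b=cv2.imread("pics/top_l.png")[130:270,190:350]
cv2.imwrite("pics/sl.png",cv2.resize(np.hstack([a,b]),None,fx=2.5,fy=2.5,interpolation=cv2.INTER_CUBIC))
E
```

```text
False
t 28.5833 tip [-0.  -4.9] [526.2 -23.6  -7. ] F [ 0.   0.6 -0.4] w 0.1
t 30.35 tip [-1.000e-01 -1.486e+02] [ 539.8 -166.6  119.2] F [0.1 0.5 0.1] w 0.2
top red [246.08 200.97] 36 [ 0.4 78.4]
top yellow [257.45 200.2 ] 44 [-0.6 50.2]
top blue [268.64 198.82] 45 [ 0.1 22.2]
side red [235.69 179.94] 36 [-0.3 78. ]
side yellow [239.86 187.7 ] 44 [-0.4 49.7]
side blue [244.6  195.51] 47 [ 0.5 21.8]
side blue [244.61 204.17] 18 [-8.9 -3.8]
```

View pics/sl.png

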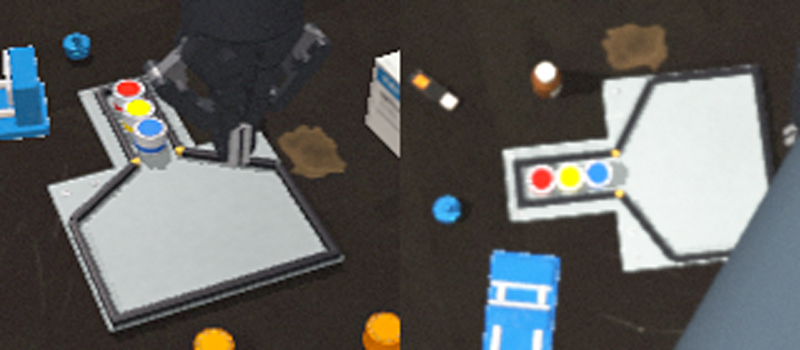

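All three cells are in single file in the slot, at y ≈ 78, 50 and 22. The bystanders look untouched and the arm is clear.

```bash
python3 -c "
from plant import ctrl; ctrl.finish_job()"
```

```text
the job is handed in; nothing more can be done
```

I pushed the red, yellow and blue cells through the gate in that order with closed fingertips, and handed the job in. `finish_job` gives no verdict, so the result rests on my own camera checks. The clock read 30.4 s at the last check, against the 64 s limit.

**Final positions:** The last check used both cameras with the arm raised clear. They agree within about 0.7 mm, and all three cells are inside their limits.

| Cell | Depth past gate, y (mm) | Allowed y (mm) | Off centre line (mm) |
|---|---|---|---|
| Red | 78 | 64–88 | ≤ 0.4 |
| Yellow | 50 | 38–60 | ≤ 0.6 |
| Blue | 22 | 13–32 | ≤ 0.5 |

**Bystanders:** The bottle, memory stick and syringe filter look unmoved in the last top view. I judged that by eye and did not measure it.

**What disagreed:**
- **Fingertip height:** The closed fingertips sit about 20 mm above the reported TCP, not at it as described. My first push passed over the red cell without touching it. I measured the offset with a light touch (about 5 N) on an empty part of the tray floor and corrected for it.
- **Tray position:** The two cameras' fits of the tray differed by about 2.5 mm along the slot, so I used the mean. That puts roughly 1.3 mm of uncertainty on the depths above, well inside the limits.

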